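# Sort sanding blocks by drag

### The arm

A 6-joint arm with a two-finger parallel gripper is mounted at the origin on a cart in front of the work surface, level with it; the furniture and walls round the work are solid. World frame = base frame: x ahead of the robot, y to its left, z up, the work surface at z = 0. Lengths are in m, angles in rad, forces in N, time in s.
With the tool pointing down it reaches from about 0.25 to 0.725 m from the base axis. Payload 4 kg.
Tool frame: the origin (TCP) lies at the very end of the fingers, on their centre line; the grasp point (between the pads) lies 19 mm behind it; z points along the fingers, y is the line along which they close (so a half turn about z gives the same grasp; the last joint's range is limited). The gripper opens to 85 mm and grips with 20 to 120 N. Pads are 22 mm wide; open, the fingers measure 114 mm over their backs; the gripper's body (76 mm by 85 mm) begins 54 mm behind the grasp point. The pads swing forward as they close: fully open they stand 13 mm farther back than shut.
Start: joints at [1.122, 0.241, 0.005, 1.335, 0, 1.571], TCP at [0.217, 0.45, 0.231] pointing down, gripper open.
Joint ranges: [-2.72, 2.72], [-1.05, 1.87], [-1.09, 1.28], [-1.99, 2.15], [-1.42, 1.44], [-3.14, 3.14]. Speed limits (rad/s): [2.79, 2.79, 3.14, 3.14, 3.14, 3.14].

### API

Orientations are given as a unit quaternion [x, y, z, w].
In Python, from workcell import bot, vision, workorder, boxes_of gives the robot as it stands.
- The arm moves only by the tool send_rows, never from a script. Its argument "motion" is text: rows parted by semicolons, each of 5 numbers parted by spaces: the closure, from -1 (fully open) to 1 (shut), so that 0 is half open, then the shift along the tool's x, y, z in cm, then the turn about the tool's z in rad. In form: claw x y z twist; .... A call has 1 to 5 rows; each row is the pose to reach, as a shift and turn from the pose commanded when the call began, along the tool's axes at that moment; what a row does not reach only later rows make up. A row lasts 1/10 s, in which the tool goes at most 50 mm and 8.59 degrees, less where a joint would pass 70% of its speed; a pose out of reach is approached as far as the arm can. A call with a gripper value outside its range is refused whole. The fingers move at their own pace and stop on an object; the grip force is fixed at half the most. Time passes only in rows, so rows that repeat a pose let the fingers close. It gives the time, the measured TCP pose, the force, the opening and the grip force at its end, in the units of the state.
- bot.get_obs(): the state, without advancing time (a new reading comes with each control period).
- vision.camera(name): name is "scene" or "top" or "wrist"; returns the picture (400x640x3 uint8, red, green, blue); there is no depth.
- vision.camera_model(name): a dict with "fov_y" (degrees; the focal length in pixels is half the picture's height over the tangent of half this angle, whatever the lens; pixels are square), "cx", "cy" (the principal point, pixels), "world_from_camera" (4x4, takes a point from camera to world coordinates); the wrist camera has in their place "hand_eye" (4x4, takes a point from camera to tool coordinates, whose origin is the TCP and whose axes are the flange's). Camera axes: x right, y down, z forward; pixel columns grow to the right and rows downward; lengths in m; the calibration is good to about 2 mm. A picture is of the moment at which its call begins: read the wrist's pose just before it. camera_model takes no time and is no camera call.
- workorder.job_done(): hands the job in; it is judged then, once.
Trained networks look in the newest picture that a camera, given by its name, has taken for a name from the list of things; names that differ only in an ending like _2 or _b are one class to them, and where a whole thing is asked for, a point or a joint stands for the part that bears it (a point fixed in the world has none). Each returns a list of dicts, best first, with "conf" (0 to 1); they miss things now and then, are a little off and sometimes report something else, mostly with a low value. They report only what shows in the picture. A call takes as long as a camera call. They do not tell look-alikes from the thing itself.
- boxes_of(camera, target): "rect" ([centre column, centre row, width, height] in pixels, round what is visible of it).
The state is a dict: "clock": time; "joint_pos": joint angles; "joint_vel": joint speeds; "tau": joint torques, N m; "eef_pos": TCP position; "tool_rot": TCP orientation; "ft_force": force on the tool from outside, world axes, zero at the start; "ft_torque": the same for the moment, N m; "grip_width": finger opening in m; "grasp_force": force on a finger pad.
Only numpy, scipy, OpenCV 4.12 (cv2) and the standard library are available. Lean on these libraries where they do the work, as an engineer would, in place of code of your own. Each camera call takes 0.05 s, during which the arm holds its last target. There are 200 camera calls.

### The job

Two sanding blocks look alike, but each may be still gritty or worn smooth: hold each, the left one first, flat on the steel plate with a light press (about 5 to 10 N, never more than 25 N), and drag it along for a second or two to feel how hard it drags. Put every gritty block in the green tray and every worn one in the red tray, lying flat, and leave the tape measure and the pencil alone.

Things in the scene. Friction and masses are not known exactly. Their poses are not given: they have to be found in the camera images.
- left_centre (a point): Sanding block that starts on the robot's left (+y): brown cork-like block with a dark sole, 60 (own x) x 100 (own y) x 40 mm high, about 0.2 kg; grasp it across the 60 mm. This point is at its centre, about 20 mm (within 2) above its underside; own z up.
- right_centre (a point): Sanding block that starts on the robot's right (-y): brown cork-like block with a dark sole, 60 (own x) x 100 (own y) x 40 mm high, about 0.2 kg; grasp it across the 60 mm. This point is at its centre, about 20 mm (within 2) above its underside; own z up.
- left_block: The left block itself; origin at the centre of its underside, axes as above. It may be gritty or worn, drawn anew each time, independently of the other block; nothing shows which. Slid flat on the steel plate, a gritty sole drags with half to three quarters of the force that presses it down, a worn one with less than a fifth of it.
- right_block: The right block itself; origin at the centre of its underside, axes as above. It may be gritty or worn, drawn anew each time, independently of the other block; nothing shows which. Slid flat on the steel plate, a gritty sole drags with half to three quarters of the force that presses it down, a worn one with less than a fifth of it.
- plate_base: Base board, fixed to the bench between the blocks, that carries the steel plate, both 130 (own x) x 260 mm (own y, the long way, about across in front of the robot). Origin under its centre; the steel plate's flat top is 20 mm higher. The plate stands on rubber buffers and gives straight down by about 1 mm per 5 N, at most 5.5 mm.
- green_tray: Open green tray, 130 (own x) x 230 (own y) x 16 mm high outside, walls and floor 4 mm, fixed to the bench; origin under its centre, z up. It takes both blocks side by side (if both are of a kind) with their length along its x, each about 52 mm from its centre along its y. For gritty blocks. The two trays may change sides.
- red_tray: Open red tray, 130 (own x) x 230 (own y) x 16 mm high outside, walls and floor 4 mm, fixed to the bench; origin under its centre, z up. It takes both blocks side by side (if both are of a kind) with their length along its x, each about 52 mm from its centre along its y. For worn blocks. The two trays may change sides.
- tape_centre (a point): Yellow tape measure, 35 x 84 x 69 mm, loose bystander at the right; this point is its centre.
- pencil_centre (a point): Red carpenter's pencil, 9 x 165 x 8 mm, loose bystander near the robot at the left; this point is its centre.
Not all that is in view belongs to the job. What is shaped like the right_block but pink is not meant.

How it is judged:
On the way, in this order (a step that is already met when the one before it is completed fails the run):
1. the left block is held flat on the steel plate, pressed with more than 3 N, and slid faster than 12 mm/s for 0.4 s (contact force between left_block and plate_base above 3 N and linear speed of left_block above 0.012 m/s and contact force between the fingers and left_block above 1 N and angle between left_centre's own z axis and vertical below 0.12 rad), for 0.4 s.
2. then the right block likewise (contact force between right_block and plate_base above 3 N and linear speed of right_block above 0.012 m/s and contact force between the fingers and right_block above 1 N and angle between right_centre's own z axis and vertical below 0.12 rad), for 0.4 s.
At the end, for the whole second after the job is handed in: Each gritty block lies in the green tray and each worn block in the red tray: its centre within 35 mm (tray's x) and 90 mm (tray's y) of the tray's centre and less than 35 mm above the bench, tilted less than 0.12 rad, at rest (((z of left_grit_0 in the frame of left_worn above 0.002 m and (x of left_centre in the frame of red_tray between -0.035 and 0.035 m and y of left_centre in the frame of red_tray between -0.09 and 0.09 m and height (world z) of left_centre below 0.035 m)) or (not (z of left_grit_0 in the frame of left_worn above 0.002 m) and (x of left_centre in the frame of green_tray between -0.035 and 0.035 m and y of left_centre in the frame of green_tray between -0.09 and 0.09 m and height (world z) of left_centre below 0.035 m))) and ((z of right_grit_0 in the frame of right_worn above 0.002 m and (x of right_centre in the frame of red_tray between -0.035 and 0.035 m and y of right_centre in the frame of red_tray between -0.09 and 0.09 m and height (world z) of right_centre below 0.035 m)) or (not (z of right_grit_0 in the frame of right_worn above 0.002 m) and (x of right_centre in the frame of green_tray between -0.035 and 0.035 m and y of right_centre in the frame of green_tray between -0.09 and 0.09 m and height (world z) of right_centre below 0.035 m))) and angle between each of left_centre, right_centre's own z axis and vertical below 0.12 rad and linear speed of each of left_block, right_block below 0.02 m/s); the robot touches nothing.
It fails at once if a block bears on the steel plate with more than 30 N (contact force between any of left_block, right_block and plate_base above 30 N).
It fails at once if the tape measure or the pencil is moved by more than 30 mm (distance of any of tape_centre, pencil_centre from where it was at the start of the episode above 0.03 m).
It also fails if it takes over 72 s, if anything falls off the work surface, if the arm or the gripper's body presses on something with over 40 N, if the wrist force passes 120 N, or if a joint passes its speed limit or range.

## Working session

There is one attempt and no reset: what is moved stays moved. The work goes in short steps, Python scripts to look and compute and a tool call to move; the robot and the scene stay as the last step left them, time stands still between calls to the robot, and variables do not carry over. Pictures are saved under pics/ and viewed, at most 10 in all, crops included, and the job is handed in when it is done.

Besides the shell and the picture viewer there is one more tool, called as name(argument=value, ...) on one line, values as JSON. send_rows: Moves the arm, as the interface text tells. Its arguments: {"type":"object","properties":{"motion":{"type":"string"}},"required":["motion"]}

```bash
mkdir -p pics; cat > h.py <<'E'
import numpy as np,cv2
from workcell import bot,vision,workorder,boxes_of
from scipy.spatial.transform import Rotation as R
def cam(n,save=None):
    o=bot.get_obs(); im=vision.camera(n)
    if save: cv2.imwrite('pics/'+save,im[:,:,::-1])
    return im,o
def T(n,o=None):
    m=vision.camera_model(n)
    if n!='wrist': M=np.array(m['world_from_camera'])
    else:
        W=np.eye(4);W[:3,:3]=R.from_quat(o['tool_rot']).as_matrix();W[:3,3]=o['eef_pos'];M=W@np.array(m['hand_eye'])
    return m,M
def px2w(n,u,v,z,o=None):
    m,M=T(n,o);f=200/np.tan(np.radians(m['fov_y'])/2)
    d=M[:3,:3]@np.array([(u-m['cx'])/f,(v-m['cy'])/f,1]);p=M[:3,3]
    return p+d*(z-p[2])/d[2]
E
python3 - <<'E'
from h import *
im,o=cam('top','top0.png')
m,M=T('top');print(m,o)
for t,z in [('left_block',.04),('right_block',.04),('plate_base',.02),('green_tray',.016),('red_tray',.016),('tape_centre',.069),('pencil_centre',.008)]:
    for b in boxes_of('top',t)[:4]:
        r=b['rect'];print(t,round(b['conf'],2),np.round(r,1),px2w('top',r[0],r[1],z).round(3))
E
```

```text
{'fov_y': 54.74197061638931, 'cx': 315.3352672848298, 'cy': 196.75550237119558, 'world_from_camera': array([[-0.0031433 , -0.98859822,  0.15054462,  0.35375113],
       [-0.99999352,  0.00337193,  0.00126343, -0.0843015 ],
       [-0.00175665, -0.15053967, -0.98860241,  1.12639522],
       [ 0.        ,  0.        ,  0.        ,  1.        ]])} {'clock': 0.0, 'joint_pos': array([ 1.12199866e+00,  2.41391837e-01,  3.68558653e-03,  1.33519691e+00,
       -9.08013157e-06,  1.57076273e+00]), 'joint_vel': array([ 1.99240294e-03,  6.62376406e-04,  1.32972016e-04, -1.82960838e-03,
       -6.77785137e-04,  4.17792625e-05]), 'tau': array([-1.08830254e-04, -3.72321296e+01,  2.52405989e+01,  1.68192177e-02,
       -1.99697701e-05, -8.51648821e-06]), 'eef_pos': array([0.2166618 , 0.44989799, 0.23040878]), 'tool_rot': array([ 2.22503802e-01,  9.74931253e-01, -1.02801078e-03, -2.29997389e-04]), 'ft_force': array([ 0.28935009, -0.26139278, -0.01332947]), 'ft_torque': array([-0.01772151, -0.04132039, -0.00687398]), 'grasp_force': 0.0, 'grip_width': 0.08553908521826308}
left_block 0.86 [191.2 199.8  38.3  28.3] [0.512 0.27  0.04 ]
left_block 0.25 [397.8 207.1  42.   33.1] [ 0.489 -0.316  0.04 ]
right_block 0.92 [432.1 135.9  31.2  41.3] [ 0.697 -0.424  0.04 ]
right_block 0.6 [399.3 207.   38.8  30.2] [ 0.489 -0.321  0.04 ]
plate_base 0.58 [279.4 207.6  93.3  47.7] [0.491 0.021 0.02 ]
green_tray 0.82 [336.  146.9  79.3  46.7] [ 0.672 -0.145  0.016]
green_tray 0.37 [221.7 265.2  47.2  24.7] [0.328 0.183 0.016]
red_tray 0.56 [240.6 150.7  79.5  49.7] [0.662 0.138 0.016]
red_tray 0.5 [189.8 199.   42.3  29.4] [0.517 0.282 0.016]
tape_centre 0.57 [450.1 184.8  19.4  25.6] [ 0.547 -0.458  0.069]
tape_centre 0.57 [191.3 202.8  37.   31.9] [0.499 0.26  0.069]
pencil_centre 0.51 [221.6 265.4  49.2  23.9] [0.327 0.185 0.008]
```

View pics/top0.png

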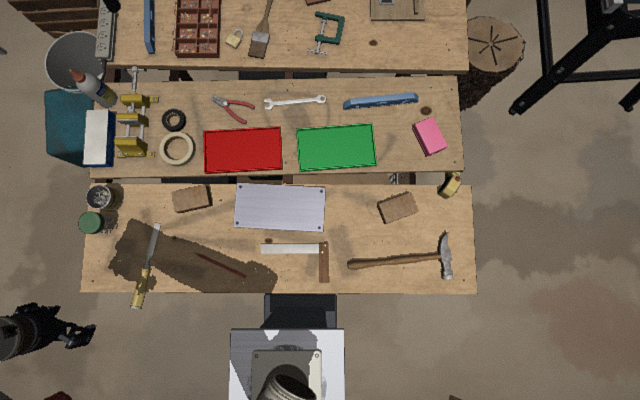

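The top view shows brown blocks at (191,199) and (397,207). The trays are red at (243,150) and green at (336,147), and the plate is at (280,207).

Look-alikes for right_block are the brown block at (397,207) and the pink one at (430,136). The pink one is excluded, so I choose (397,207). For left_block the only candidate is (191,199). A close crop comes next.

```bash
python3 - <<'E'
from h import *
im=cv2.imread('pics/top0.png')
a=cv2.resize(im[172:237,160:235],None,fx=5,fy=5,interpolation=cv2.INTER_CUBIC);b=cv2.resize(im[172:237,360:435],None,fx=5,fy=5,interpolation=cv2.INTER_CUBIC)
cv2.imwrite('pics/crop1.png',np.hstack([a,b]))
hsv=cv2.cvtColor(im,cv2.COLOR_BGR2HSV);g=im.astype(int)
def rect(mask,box,z,name):
    m=np.zeros(mask.shape,np.uint8);x0,x1,y0,y1=box;m[y0:y1,x0:x1]=mask[y0:y1,x0:x1]*255
    c=max(cv2.findContours(m,0,2)[0],key=cv2.contourArea)
    P=np.array([px2w('top',*p[0],z)[:2] for p in c],np.float32)
    (cx,cy),s,an=cv2.minAreaRect(P*1000);print(name,round(cx),round(cy),np.round(s),round(an,1))
rect((g[:,:,2]>100)&(g[:,:,1]<70),(195,290,115,180),.016,'red')
rect((g[:,:,1]>90)&(g[:,:,2]<110)&(g[:,:,1]-g[:,:,2]>40),(290,385,115,180),.016,'green')
rect((hsv[:,:,1]<60)&(g[:,:,0]>110),(225,335,175,237),.02,'plate')
for n,p in [('L',(191,199)),('R',(397,207)),('wood',(350,215))]: print(n,im[p[1]-2:p[1]+3,p[0]-2:p[0]+3].mean((0,1)))
for n,p in [('L',(191,199)),('R',(397,207))]:
    col=np.median(im[p[1]-4:p[1]+5,p[0]-6:p[0]+7].reshape(-1,3),0)
    rect(np.abs(g-col).max(2)<32,(p[0]-28,p[0]+28,p[1]-22,p[1]+22),.04,n)
r=R.from_quat(bot.get_obs()['tool_rot']).as_matrix();print(r.round(3)); print(vision.camera_model('wrist'))
E
```

```text
red 665 134 [131. 229.] 3.2
green 673 -144 [131. 229.] 4.5
plate 493 22 [260. 132.] 86.6
L [ 93.   118.64 143.72]
R [ 93.92 118.88 143.28]
wood [117.44 151.56 179.04]
L 506 270 [157. 103.] 89.8
R 488 -318 [117. 109.] 3.5
[[-0.901  0.434 -0.   ]
 [ 0.434  0.901 -0.   ]
 [ 0.    -0.    -1.   ]]
{'fov_y': 67.51818302098124, 'cx': 316.8529278413485, 'cy': 199.51841174292224, 'hand_eye': array([[ 1.20503864e-03, -9.44832778e-01, -3.27550866e-01,
         8.39402376e-02],
       [ 9.99999145e-01,  1.30508878e-03, -8.56448692e-05,
        -1.42788469e-04],
       [ 5.08403041e-04, -3.27550483e-01,  9.44833542e-01,
        -1.42889867e-01],
       [ 0.00000000e+00,  0.00000000e+00,  0.00000000e+00,
         1.00000000e+00]])}
```

View pics/crop1.png

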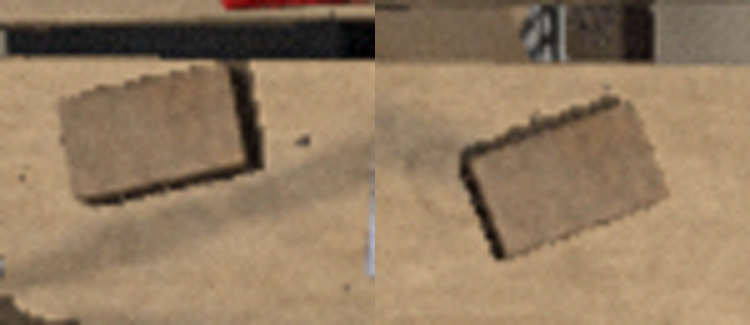

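The crop shows both brown blocks clearly, neither one pink. The left top-face corners (crop px) are (62,103), (232,67), (245,163), (82,200), and the right ones are (470,155), (628,102), (667,195), (503,258).

```bash
cat >> h.py <<'E'
def rel(tx,ty,tz,tool_y_dir,o=None,s=''):
    """shift in cm along tool axes & twist (rad) to bring TCP to t with tool y along world angle tool_y_dir(deg, mod 180)"""
    o=o or bot.get_obs();r=R.from_quat(o['tool_rot']).as_matrix()
    d=r.T@(np.array([tx,ty,tz])-o['eef_pos'])*100
    w=r.T@np.array([np.cos(np.radians(tool_y_dir)),np.sin(np.radians(tool_y_dir)),0])
    a=np.arctan2(-w[0],w[1]);a=(a+np.pi/2)%np.pi-np.pi/2
    print(s,'shift cm',d.round(2),'twist',round(a,3),'j6',round(o['joint_pos'][5],2))
E
python3 - <<'E'
from h import *
for n,c,off in [('L',[(62,103),(232,67),(245,163),(82,200)],160),('R',[(95,155),(253,102),(292,195),(128,258)],360)]:
    P=np.array([px2w('top',off+u/5-.4,172+v/5-.4,.04)[:2] for u,v in c])
    l=(P[1]-P[0]+P[2]-P[3])/2;w=(P[0]-P[3]+P[1]-P[2])/2
    print(n,P.mean(0).round(3),np.linalg.norm(l),np.linalg.norm(w),np.degrees(np.arctan2(l[1],l[0])),np.degrees(np.arctan2(w[1],w[0])))
    yd=np.degrees(np.arctan2(l[1],l[0]))+90
    rel(*P.mean(0),.16,yd,s=n)
E
```

```text
L [0.516 0.272] 0.09608248335588807 0.056804844167873104 -77.57598095817796 12.107428043369612
L shift cm [-34.72  -3.11   7.12] twist 0.905 j6 1.57
R [ 0.489 -0.317] 0.09796403757815182 0.05892511052848657 -70.46089146358094 18.2229705421208
R shift cm [-57.8  -57.34   7.13] twist 0.781 j6 1.57
```

send_rows(motion="-1 -5 -0.5 1 0.15; -1 -10 -1 2 0.3; -1 -15 -1.5 3.5 0.45; -1 -20 -2 5 0.6; -1 -24 -2.5 6 0.75")

```text
clock: 0.9
eef_pos: [0.4237, 0.3227, 0.1707]
tool_rot: [0.567, 0.824, 0.0, -0.0]
ft_force: [-0.0, 0.8, -0.5]
grip_width: 0.0853
grasp_force: 0.0
```

```bash
python3 -c "
from h import *
rel(.516,.272,.16,12.3)"
```

```text
shift cm [-8.03  6.8   1.07] twist 0.151 j6 1.86
```

send_rows(motion="-1 -4 3.4 0.5 0.08; -1 -8 6.8 1 0.15; -1 -8 6.8 1 0.15; -1 -8 6.8 1 0.15")

```text
clock: 1.3
eef_pos: [0.5156, 0.2728, 0.1605]
tool_rot: [0.625, 0.78, -0.001, -0.0]
ft_force: [0.6, -0.2, -0.4]
grip_width: 0.0853
grasp_force: 0.0
```

```bash
python3 - <<'E'
from h import *
im,o=cam('wrist','w1.png');print(o['eef_pos'],o['joint_pos'].round(2))
for b in boxes_of('wrist','left_block')[:2]: print(b)
E
```

```text
[0.51558484 0.27279449 0.16050716] [0.49 0.44 0.11 1.24 0.   1.84]
{'rect': [320.1, 183.2, 68.1, 110.3], 'conf': 0.8}
```

View pics/w1.png

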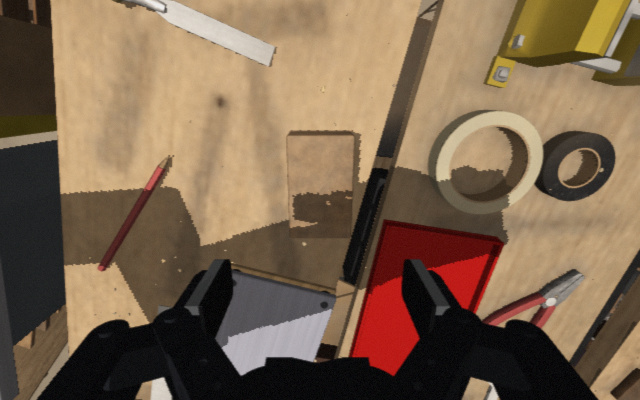

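The wrist view shows the left block square to the fingers, with corners at about (289,131), (354,131), (352,238) and (289,238). The pencil is at (135,210) and the red tray at (430,290).

```bash
python3 - <<'E'
from h import *
o=bot.get_obs()
P=np.array([px2w('wrist',u,v,.04,o)[:2] for u,v in [(289,131),(353,131),(352,238),(289,238)]])
print(P.round(3),P.mean(0),np.linalg.norm(P[0]-P[1]),np.linalg.norm(P[1]-P[2]))
rel(*P.mean(0),.012,12.3)
E
```

```text
[[0.478 0.323]
 [0.532 0.335]
 [0.558 0.236]
 [0.498 0.222]] [0.51675547 0.27899029] 0.05539022985178579 0.10263046531367813
 shift cm [ 0.39  0.4  14.92] twist 0.008 j6 1.84
```

send_rows(motion="-1 0.2 0.3 4 0; -1 0.2 0.3 8 0; -1 0.2 0.3 12 0; -1 0.2 0.3 15 0; -1 0.2 0.3 15.2 0")

```text
clock: 1.9
eef_pos: [0.5121, 0.2762, 0.0054]
tool_rot: [0.623, 0.782, -0.004, -0.002]
ft_force: [-0.3, 0.1, 0.6]
grip_width: 0.0854
grasp_force: 0.0
```

send_rows(motion="0.6 0 0 0 0; 0.6 0 0 0 0; 0.6 0 0 0 0; 0.6 0 0 0 0; 0.6 0 0 0 0")

```text
clock: 2.4
eef_pos: [0.5189, 0.2779, 0.012]
tool_rot: [0.624, 0.781, 0.002, 0.001]
ft_force: [-1.1, 0.5, 7.2]
grip_width: 0.0589
grasp_force: 67.6
```

send_rows(motion="0.6 0 0 -1 0; 0.6 0 0 -2 0; 0.6 0 0 -4 0; 0.6 0 0 -6 0; 0.6 0 0 -6 0")

```text
clock: 2.9
eef_pos: [0.5195, 0.2777, 0.0729]
tool_rot: [0.625, 0.781, 0.003, 0.001]
ft_force: [0.3, -0.3, -2.2]
grip_width: 0.0589
grasp_force: 66.9
```

```bash
python3 -c "
from h import *
print(bot.get_obs()['ft_force'],bot.get_obs()['ft_torque'])
rel(.493,.062,.055,3,s='plate');rel(.493,.022,.055,3,s='plate')"
```

```text
[ 0.30152818 -0.33932427 -2.2289605 ] [ 0.07798399 -0.04553422 -0.01680607]
plate shift cm [-20.46  -7.34   1.71] twist 0.169 j6 1.84
plate shift cm [-24.36  -8.22   1.7 ] twist 0.169 j6 1.84
```

```bash
python3 -c "
from h import *
o=bot.get_obs();print(o['eef_pos'],o['joint_pos'])
rel(.493,.08,.055,-3.4,s='plate')"
```

```text
[0.51954445 0.27768504 0.0729063 ] [ 4.90885983e-01  5.19288738e-01 -1.13216994e-02  1.03361701e+00
 -7.36963323e-05  1.83993778e+00]
plate shift cm [-18.7   -6.95   1.72] twist 0.281 j6 1.84
```

send_rows(motion="0.6 -4 -1.5 0 0.1; 0.6 -8 -3 0 0.2; 0.6 -12 -4.5 0 0.28; 0.6 -16 -6 0 0.28; 0.6 -18.7 -7 0.5 0.28")

```text
clock: 3.4
eef_pos: [0.4892, 0.0762, 0.0641]
tool_rot: [0.728, 0.686, -0.0, 0.0]
ft_force: [0.0, 0.4, -2.1]
grip_width: 0.0593
grasp_force: 66.7
```

send_rows(motion="0.6 0 0 0.5 0; 0.6 0 0 1.2 0; 0.6 0 0 1.2 0; 0.6 0 0 1.2 0")

```text
clock: 3.8
eef_pos: [0.49, 0.0797, 0.0518]
tool_rot: [0.727, 0.687, -0.0, -0.0]
ft_force: [-0.3, 0.3, -1.6]
grip_width: 0.0591
grasp_force: 66.7
```

```bash
python3 -c "
from h import *
o=bot.get_obs();print(o['eef_pos'],o['ft_force'],o['ft_torque'])
rel(.493,.08,.032,-3.4,s='plate')"
```

```text
[0.49003121 0.0797453  0.05184661] [-0.34141352  0.26120386 -1.60453271] [ 0.02461376 -0.02965167 -0.01245623]
plate shift cm [0.04 0.3  1.98] twist 0.003 j6 1.79
```

send_rows(motion="0.6 0 0 0.6 0; 0.6 0 0 1.2 0; 0.6 0 0 1.6 0; 0.6 0 0 1.6 0")

```text
clock: 4.2
eef_pos: [0.4894, 0.0789, 0.0354]
tool_rot: [0.727, 0.686, -0.001, -0.001]
ft_force: [-0.4, -1.0, -2.1]
grip_width: 0.0586
grasp_force: 66.7
```

send_rows(motion="0.6 0 0 0.15 0; 0.6 0 0 0.3 0; 0.6 0 0 0.3 0")

```text
clock: 4.5
eef_pos: [0.4901, 0.0787, 0.0332]
tool_rot: [0.727, 0.686, -0.0, -0.0]
ft_force: [-0.1, -0.4, -2.1]
grip_width: 0.0586
grasp_force: 66.7
```

send_rows(motion="0.6 0 0 0.1 0; 0.6 0 0 0.2 0; 0.6 0 0 0.2 0")

```text
clock: 4.8
eef_pos: [0.4903, 0.0788, 0.0315]
tool_rot: [0.727, 0.686, 0.0, 0.0]
ft_force: [-0.2, 0.1, 0.1]
grip_width: 0.059
grasp_force: 67.1
```

send_rows(motion="0.6 0 0 0.1 0; 0.6 0 0 0.1 0")

```text
clock: 5.0
eef_pos: [0.4906, 0.0788, 0.0308]
tool_rot: [0.727, 0.686, 0.0, 0.0]
ft_force: [-1.0, -0.5, 4.0]
grip_width: 0.059
grasp_force: 67.4
```

send_rows(motion="0.6 -0.3 0 0.05 0; 0.6 -0.7 0 0.05 0; 0.6 -1.1 0 0.05 0; 0.6 -1.5 0 0.05 0; 0.6 -1.9 0 0.05 0")

```text
clock: 5.5
eef_pos: [0.49, 0.0599, 0.0305]
tool_rot: [0.727, 0.686, 0.001, 0.0]
ft_force: [0.1, 1.2, 4.5]
grip_width: 0.0587
grasp_force: 67.4
```

send_rows(motion="0.6 -0.4 0 0 0; 0.6 -0.8 0 0 0; 0.6 -1.2 0 0 0")

```text
clock: 5.8
eef_pos: [0.4893, 0.0478, 0.0305]
tool_rot: [0.727, 0.686, 0.001, 0.0]
ft_force: [0.4, 1.8, 4.8]
grip_width: 0.0588
grasp_force: 67.4
```

send_rows(motion="0.6 -0.4 0 0 0; 0.6 -0.8 0 0 0; 0.6 -1.2 0 0 0")

```text
clock: 6.1
eef_pos: [0.4886, 0.0358, 0.0305]
tool_rot: [0.727, 0.686, 0.001, 0.0]
ft_force: [-0.3, 1.0, 5.0]
grip_width: 0.0589
grasp_force: 67.4
```

send_rows(motion="0.6 -0.4 0 0 0; 0.6 -0.8 0 0 0; 0.6 -1.2 0 0 0")

```text
clock: 6.4
eef_pos: [0.4879, 0.0238, 0.0305]
tool_rot: [0.727, 0.686, 0.001, 0.0]
ft_force: [-0.4, 1.8, 5.6]
grip_width: 0.0587
grasp_force: 67.4
```

send_rows(motion="0.6 0.3 0 0.05 0; 0.6 0.7 0 0.05 0; 0.6 1.1 0 0.05 0; 0.6 1.5 0 0.05 0; 0.6 1.9 0 0.05 0")

```text
clock: 6.9
eef_pos: [0.4891, 0.0418, 0.0302]
tool_rot: [0.728, 0.686, 0.0, 0.002]
ft_force: [-0.2, -2.8, 6.0]
grip_width: 0.0587
grasp_force: 67.6
```

send_rows(motion="0.6 0.4 0 0 0; 0.6 0.8 0 0 0; 0.6 1.2 0 0 0")

```text
clock: 7.2
eef_pos: [0.4898, 0.0538, 0.0302]
tool_rot: [0.728, 0.686, 0.0, 0.001]
ft_force: [0.6, -1.8, 6.9]
grip_width: 0.0592
grasp_force: 67.6
```

send_rows(motion="0.6 0.4 0 0 0; 0.6 0.8 0 0 0; 0.6 1.2 0 0 0")

```text
clock: 7.5
eef_pos: [0.4905, 0.0658, 0.0302]
tool_rot: [0.728, 0.686, 0.0, 0.002]
ft_force: [0.8, -1.0, 6.5]
grip_width: 0.0591
grasp_force: 67.6
```

send_rows(motion="0.6 0 0 -1 0; 0.6 0 0 -3 0; 0.6 0 0 -5 0; 0.6 0 0 -5 0")

```text
clock: 7.9
eef_pos: [0.4911, 0.0667, 0.0814]
tool_rot: [0.727, 0.686, 0.002, 0.001]
ft_force: [0.6, 0.5, -1.3]
grip_width: 0.0589
grasp_force: 66.8
```

```bash
python3 -c "
from h import *
o=bot.get_obs();print(o['eef_pos'],o['ft_force'],o['ft_torque'])
a=np.radians(3.2)
for s in (1,-1):
  rel(.665-.052*s*np.sin(a),.134+.052*s*np.cos(a),.08,93.2,s='red%d'%s)
  rel(.665-.052*s*np.sin(a),.134+.052*s*np.cos(a),.08,93.2-60,s='red part%d'%s)"
```

```text
[0.49106547 0.06665307 0.08142777] [ 0.62507103  0.47053846 -1.31114149] [ 0.01587711 -0.075505   -0.03802465]
red1 shift cm [12.9  16.38  0.22] twist 1.457 j6 1.76
red part1 shift cm [12.9  16.38  0.22] twist -0.638 j6 1.76
red-1 shift cm [ 2.57 17.56  0.22] twist 1.457 j6 1.76
red part-1 shift cm [ 2.57 17.56  0.22] twist -0.638 j6 1.76
```

Drag is about 0.2 of the press in both directions, so the left block is worn and goes in the red tray.

send_rows(motion="0.6 1.3 1.6 0 -0.15; 0.6 2.6 3.2 0 -0.3; 0.6 3.9 4.8 0 -0.45; 0.6 5.2 6.4 0 -0.6; 0.6 6.5 8 0 -0.75")

```text
clock: 8.4
eef_pos: [0.5726, 0.127, 0.0775]
tool_rot: [0.423, 0.906, -0.001, -0.001]
ft_force: [-1.3, -0.5, -1.8]
grip_width: 0.0589
grasp_force: 66.7
```

send_rows(motion="0.6 0 0 0 -0.15; 0.6 0 0 0 -0.3; 0.6 0 0 0 -0.45; 0.6 0 0 0 -0.6; 0.6 0 0 0 -0.75")

```text
clock: 8.9
eef_pos: [0.5719, 0.1265, 0.0774]
tool_rot: [0.061, 0.998, -0.001, -0.002]
ft_force: [0.6, 0.8, -2.2]
grip_width: 0.0589
grasp_force: 66.7
```

```bash
python3 -c "
from h import *
im,o=cam('wrist','w2.png');print(o['eef_pos'])
rel(.662,.186,.06,93.2)"
```

```text
[0.57187508 0.12649255 0.07738076]
 shift cm [-8.25  6.98  1.71] twist -0.175 j6 0.34
```

View pics/w2.png

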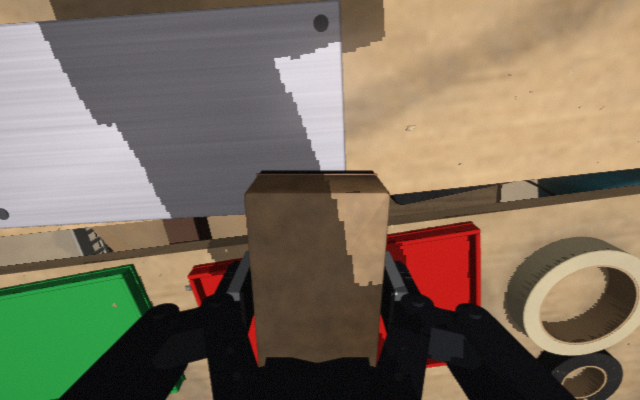

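The held block's far-edge top is at row 193 (columns 247–388). The red tray's robot-side rim corners are at (190,268) and (478,226).

```bash
python3 - <<'E'
from h import *
o=bot.get_obs();r=R.from_quat(o['tool_rot']).as_matrix()
for u in (247,388):
  print('blk tool',(r.T@(px2w('wrist',u,193,o['eef_pos'][2]+.028,o)-o['eef_pos'])*1000).round())
c=[px2w('wrist',u,v,.016,o) for u,v in ((190,268),(478,226))]
print('tray corners',np.round(c,3)); a=np.radians(3.2)
for sx,sy in ((-65,115),(-65,-115)): print('pred',665+sx*np.cos(a)-sy*np.sin(a),134+sx*np.sin(a)+sy*np.cos(a))
E
```

```text
blk tool [ 47. -29. -28.]
blk tool [ 47.  28. -28.]
tray corners [[0.603 0.022 0.016]
 [0.593 0.244 0.016]]
pred 593.6818772539575 245.1922900563722
pred 606.5208234023851 15.550914294516545
```

send_rows(motion="0.6 -3 2.5 0 -0.1; 0.6 -6 5 0 -0.175; 0.6 -8.1 7 0 -0.175; 0.6 -8.1 7 0 -0.175; 0.6 -8.1 7 1.5 -0.175")

```text
clock: 9.45
eef_pos: [0.6636, 0.1865, 0.0644]
tool_rot: [-0.022, 1.0, 0.0, 0.001]
ft_force: [0.4, 0.0, -1.8]
grip_width: 0.0588
grasp_force: 66.7
```

send_rows(motion="0.6 0 0 1 0; 0.6 0 0 2 0; 0.6 0 0 2.6 0; 0.6 0 0 2.6 0")

```text
clock: 9.85
eef_pos: [0.6611, 0.1855, 0.0368]
tool_rot: [-0.023, 1.0, -0.0, -0.001]
ft_force: [-0.4, 0.9, -1.4]
grip_width: 0.0591
grasp_force: 66.7
```

```bash
python3 -c "
from h import *
rel(.660,.186,.018,93.2)"
```

```text
shift cm [0.1  0.06 1.88] twist -0.01 j6 0.23
```

send_rows(motion="0.6 0 0 1 0; 0.6 0 0 1.7 0; 0.6 0 0 1.9 0; 0.6 0 0 1.9 0")

```text
clock: 10.25
eef_pos: [0.6619, 0.186, 0.0187]
tool_rot: [-0.023, 1.0, -0.0, -0.001]
ft_force: [0.2, -0.2, -2.0]
grip_width: 0.0588
grasp_force: 66.7
```

send_rows(motion="-1 0 0 0 0; -1 0 0 0 0; -1 0 0 0 0; -1 0 0 0 0; -1 0 0 0 0")

```text
clock: 10.75
eef_pos: [0.6626, 0.1861, 0.0197]
tool_rot: [-0.023, 1.0, 0.0, 0.0]
ft_force: [-0.9, 0.5, 0.5]
grip_width: 0.0857
grasp_force: 0.0
```

send_rows(motion="-1 0 0 -2 0; -1 0 0 -5 0; -1 0 0 -9 0; -1 0 0 -13 0; -1 0 0 -13 0")

```text
clock: 11.25
eef_pos: [0.6664, 0.1872, 0.1576]
tool_rot: [-0.023, 1.0, 0.002, 0.007]
ft_force: [2.2, 1.0, 1.1]
grip_width: 0.0858
grasp_force: 0.0
```

```bash
python3 -c "
from h import *
o=bot.get_obs();print(o['joint_pos'])
rel(.489,-.317,.16,18.9)"
```

```text
[ 2.73831838e-01  6.56813869e-01  4.59417598e-01  1.35954107e+00
 -1.90322136e-05  2.27643295e-01]
 shift cm [ 20.04 -49.54  -0.67] twist 1.287 j6 0.23
```

send_rows(motion="-1 2.5 -4 0 0.14; -1 5 -8 0 0.28; -1 7.5 -12 0 0.42; -1 9.5 -16 0 0.56; -1 11.5 -20 0 0.7")

```text
clock: 11.75
eef_pos: [0.5556, -0.0204, 0.1493]
tool_rot: [0.324, 0.946, -0.0, 0.0]
ft_force: [-0.5, -1.0, -0.2]
grip_width: 0.0853
grasp_force: 0.0
```

```bash
python3 -c "
from h import *
rel(.489,-.317,.16,18.9)"
```

```text
shift cm [-12.9  -27.53  -1.07] twist 0.582 j6 0.62
```

send_rows(motion="-1 -2 -4.4 0 0.14; -1 -4 -8.8 -0.5 0.28; -1 -6 -13 -1 0.42; -1 -8 -17 -1 0.56; -1 -10 -21.3 -1 0.58")

```text
clock: 12.25
eef_pos: [0.5062, -0.2506, 0.1596]
tool_rot: [0.58, 0.815, 0.0, 0.001]
ft_force: [0.5, -0.5, 0.7]
grip_width: 0.0852
grasp_force: 0.0
```

```bash
python3 -c "
from h import *
rel(.489,-.317,.16,18.9)"
```

```text
shift cm [-5.71 -3.8  -0.04] twist 0.005 j6 0.78
```

send_rows(motion="-1 -3 -2 0 0; -1 -5.7 -3.8 0 0; -1 -5.7 -3.8 0 0; -1 -5.7 -3.8 0 0")

```text
clock: 12.65
eef_pos: [0.489, -0.3158, 0.1589]
tool_rot: [0.579, 0.815, 0.0, -0.0]
ft_force: [-0.1, 0.3, -0.4]
grip_width: 0.0852
grasp_force: 0.0
```

```bash
python3 - <<'E'
from h import *
im,o=cam('wrist','w3.png');print(o['eef_pos'],o['joint_pos'].round(2))
for b in boxes_of('wrist','right_block')[:2]: print(b)
E
```

```text
[ 0.48903442 -0.31575864  0.1589348 ] [-0.57  0.44  0.1   1.23  0.    0.66]
{'rect': [315.0, 189.6, 70.7, 107.5], 'conf': 0.88}
{'rect': [463.6, 317.0, 107.4, 49.6], 'conf': 0.73}
```

View pics/w3.png

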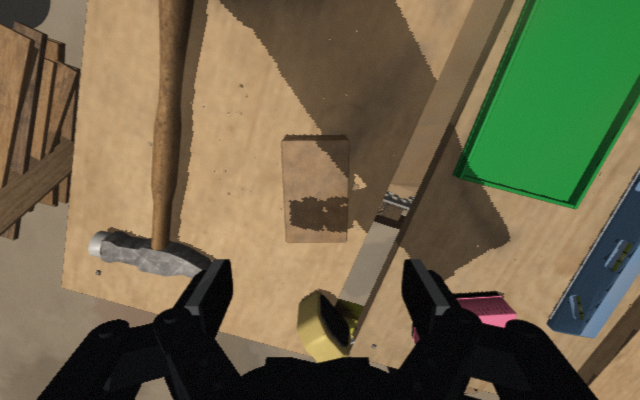

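Here the right block spans rows 140–242 and columns 282–349, square to the fingers. The tape measure is at (325,325), clear of them, and the pink look-alike is at (470,315).

```bash
python3 - <<'E'
from h import *
o=bot.get_obs()
P=np.array([px2w('wrist',u,v,.04,o)[:2] for u,v in [(282,140),(349,140),(347,242),(286,242)]])
print(P.round(3),P.mean(0),np.linalg.norm(P[0]-P[1]),np.linalg.norm(P[1]-P[2]))
rel(*P.mean(0),.0085,18.2)
t=px2w('wrist',325,325,.05,o);print(t)
E
```

```text
[[ 0.446 -0.279]
 [ 0.5   -0.26 ]
 [ 0.535 -0.352]
 [ 0.478 -0.372]] [ 0.48970901 -0.31587906] 0.058100868871300816 0.0984568041413678
 shift cm [-0.15 -0.04 15.06] twist 0.02 j6 0.66
[ 0.5451619 -0.445257   0.05     ]
```

send_rows(motion="-1 -0.1 0 4 0; -1 -0.1 0 8 0; -1 -0.1 0 12 0; -1 -0.1 0 15 0; -1 -0.1 0 15 0")

```text
clock: 13.25
eef_pos: [0.4867, -0.3123, 0.0047]
tool_rot: [0.577, 0.816, -0.0, -0.005]
ft_force: [-0.5, -0.2, -0.5]
grip_width: 0.0854
grasp_force: 0.0
```

send_rows(motion="0.6 0 0 0 0; 0.6 0 0 0 0; 0.6 0 0 0 0; 0.6 0 0 0 0; 0.6 0 0 0 0")

```text
clock: 13.75
eef_pos: [0.4918, -0.317, 0.0119]
tool_rot: [0.578, 0.816, 0.0, 0.002]
ft_force: [-0.0, 0.5, 6.9]
grip_width: 0.0589
grasp_force: 67.6
```

send_rows(motion="0.6 0 0 -1 0; 0.6 0 0 -2 0; 0.6 0 0 -4 0; 0.6 0 0 -6 0; 0.6 0 0 -6 0")

```text
clock: 14.25
eef_pos: [0.492, -0.3177, 0.0729]
tool_rot: [0.579, 0.816, 0.0, 0.003]
ft_force: [0.1, -1.3, -2.8]
grip_width: 0.0588
grasp_force: 66.9
```

```bash
python3 -c "
from h import *
o=bot.get_obs();print(o['ft_force'])
rel(.493,-.04,.06,-3.4,s='plate')"
```

```text
[ 0.12963778 -1.34899031 -2.79138772]
plate shift cm [26.18  9.27  1.19] twist 0.396 j6 0.66
```

send_rows(motion="0.6 4.5 1.6 0 0.1; 0.6 9 3.2 0 0.2; 0.6 13.5 4.8 0 0.3; 0.6 18 6.4 0 0.396; 0.6 22.5 8 0 0.396")

```text
clock: 14.75
eef_pos: [0.4902, -0.0757, 0.0687]
tool_rot: [0.728, 0.685, -0.0, -0.0]
ft_force: [1.1, 0.0, -1.2]
grip_width: 0.059
grasp_force: 66.7
```

```bash
python3 -c "
from h import *
rel(.493,-.04,.0355,-3.4,s='plate')"
```

```text
plate shift cm [3.58 0.07 3.32] twist -0.002 j6 1.48
```

send_rows(motion="0.6 2 0 0.5 0; 0.6 3.4 0 1.5 0; 0.6 3.4 0 2 0; 0.6 3.4 0 2 0; 0.6 3.4 0 2 0")

```text
clock: 15.25
eef_pos: [0.4928, -0.0446, 0.0488]
tool_rot: [0.728, 0.685, -0.0, -0.0]
ft_force: [-0.0, 0.2, -2.9]
grip_width: 0.0588
grasp_force: 66.7
```

send_rows(motion="0.6 0 0 0.6 0; 0.6 0 0 1.2 0; 0.6 0 0 1.6 0; 0.6 0 0 1.6 0")

```text
clock: 15.65
eef_pos: [0.4922, -0.0438, 0.0324]
tool_rot: [0.728, 0.686, -0.001, -0.001]
ft_force: [0.8, -0.4, -3.2]
grip_width: 0.0592
grasp_force: 66.7
```

send_rows(motion="0.6 0 0 0.1 0; 0.6 0 0 0.1 0; 0.6 0 0 0.1 0")

```text
clock: 15.95
eef_pos: [0.4932, -0.0434, 0.0325]
tool_rot: [0.728, 0.686, 0.0, 0.0]
ft_force: [-0.8, 0.4, -2.3]
grip_width: 0.0589
grasp_force: 66.7
```

send_rows(motion="0.6 0 0 0.1 0; 0.6 0 0 0.1 0; 0.6 0 0 0.1 0")

```text
clock: 16.25
eef_pos: [0.4933, -0.0434, 0.0316]
tool_rot: [0.728, 0.686, 0.0, 0.0]
ft_force: [0.2, -0.1, 0.1]
grip_width: 0.0587
grasp_force: 66.8
```

send_rows(motion="0.6 0 0 0.1 0; 0.6 0 0 0.1 0; 0.6 0 0 0.1 0")

```text
clock: 16.55
eef_pos: [0.4934, -0.0434, 0.0307]
tool_rot: [0.728, 0.686, 0.0, 0.0]
ft_force: [-2.1, 1.5, 3.7]
grip_width: 0.0587
grasp_force: 67.4
```

Pressing with about 6 N; now dragging towards +y.

send_rows(motion="0.6 0.3 0 0.05 0; 0.6 0.7 0 0.05 0; 0.6 1.1 0 0.05 0; 0.6 1.5 0 0.05 0; 0.6 1.9 0 0.05 0")

```text
clock: 17.05
eef_pos: [0.4949, -0.0253, 0.0303]
tool_rot: [0.728, 0.686, -0.0, 0.001]
ft_force: [0.3, -4.5, 5.2]
grip_width: 0.0588
grasp_force: 67.5
```

send_rows(motion="0.6 0.4 0 0 0; 0.6 0.8 0 0 0; 0.6 1.2 0 0 0")

```text
clock: 17.35
eef_pos: [0.4955, -0.0133, 0.0303]
tool_rot: [0.728, 0.686, -0.0, 0.001]
ft_force: [-0.3, -5.0, 4.9]
grip_width: 0.059
grasp_force: 67.5
```

send_rows(motion="0.6 0.4 0 0 0; 0.6 0.8 0 0 0; 0.6 1.2 0 0 0")

```text
clock: 17.65
eef_pos: [0.4962, -0.0013, 0.0303]
tool_rot: [0.728, 0.686, -0.0, 0.001]
ft_force: [-0.7, -4.6, 6.6]
grip_width: 0.0587
grasp_force: 67.5
```

send_rows(motion="0.6 0.4 0 0 0; 0.6 0.8 0 0 0; 0.6 1.2 0 0 0")

```text
clock: 17.95
eef_pos: [0.4968, 0.0106, 0.0303]
tool_rot: [0.728, 0.686, -0.0, 0.001]
ft_force: [-0.4, -5.5, 5.7]
grip_width: 0.0589
grasp_force: 67.5
```

Drag is about 0.63 of the press, so the right block is gritty and goes in the green tray.

send_rows(motion="0.6 0 0 -1 0; 0.6 0 0 -3 0; 0.6 0 0 -5 0; 0.6 -1 2 -5 0.14; 0.6 -2 4 -5 0.28")

```text
clock: 18.45
eef_pos: [0.535, -0.01, 0.0805]
tool_rot: [0.817, 0.576, 0.001, -0.001]
ft_force: [-0.2, 0.3, -2.5]
grip_width: 0.059
grasp_force: 66.7
```

send_rows(motion="0.6 0 0 0 0.14; 0.6 0 0 0 0.28; 0.6 0 0 0 0.42; 0.6 0 0 0 0.56; 0.6 0 0 0 0.7")

```text
clock: 18.95
eef_pos: [0.534, -0.01, 0.0792]
tool_rot: [0.966, 0.26, -0.001, -0.001]
ft_force: [0.1, -0.2, -2.1]
grip_width: 0.0589
grasp_force: 66.7
```

```bash
python3 -c "
from h import *
rel(.669,-.092,.07,94.5)"
```

```text
shift cm [ 7.55 13.87  0.87] twist 0.448 j6 2.6
```

send_rows(motion="0.6 1.9 3.5 0 0.12; 0.6 3.8 7 0 0.24; 0.6 5.7 10.4 0 0.36; 0.6 7.5 13.9 0 0.448; 0.6 7.5 13.9 0 0.448")

```text
clock: 19.45
eef_pos: [0.6731, -0.0948, 0.0777]
tool_rot: [0.999, 0.04, 0.0, -0.0]
ft_force: [-1.0, 0.6, -2.3]
grip_width: 0.0589
grasp_force: 66.7
```

send_rows(motion="0.6 0 0 1 0; 0.6 0 0 2 0; 0.6 0 0 3 0; 0.6 0 0 3.5 0; 0.6 0 0 3.5 0")

```text
clock: 19.95
eef_pos: [0.6686, -0.0919, 0.0435]
tool_rot: [0.999, 0.042, -0.001, -0.0]
ft_force: [-1.0, 0.4, -1.8]
grip_width: 0.059
grasp_force: 66.7
```

```bash
python3 -c "
from h import *
rel(.669,-.092,.018,94.5)"
```

```text
shift cm [0.05 0.02 2.55] twist 0.006 j6 2.92
```

send_rows(motion="0.6 0 0 1 0; 0.6 0 0 2 0; 0.6 0 0 2.5 0; 0.6 0 0 2.5 0; 0.6 0 0 2.5 0")

```text
clock: 20.45
eef_pos: [0.67, -0.0927, 0.0196]
tool_rot: [0.999, 0.042, -0.0, -0.0]
ft_force: [0.6, 0.7, -2.5]
grip_width: 0.059
grasp_force: 66.7
```

send_rows(motion="-1 0 0 0 0; -1 0 0 0 0; -1 0 0 0 0; -1 0 0 0 0; -1 0 0 0 0")

```text
clock: 20.95
eef_pos: [0.6703, -0.0927, 0.0201]
tool_rot: [0.999, 0.042, 0.0, 0.0]
ft_force: [-0.2, -0.2, -0.5]
grip_width: 0.0857
grasp_force: 0.0
```

send_rows(motion="-1 0 0 -2 0; -1 0 0 -5 0; -1 0 0 -9 0; -1 0 0 -13 0; -1 0 0 -13 0")

```text
clock: 21.45
eef_pos: [0.6742, -0.0932, 0.1579]
tool_rot: [0.999, 0.042, 0.007, 0.001]
ft_force: [0.4, 0.1, 0.7]
grip_width: 0.0854
grasp_force: 0.0
```

send_rows(motion="-1 -5 0 0 0; -1 -10 0 0 0; -1 -15 0 0 0; -1 -20 0 0 0; -1 -24 0 0 0")

```text
clock: 21.95
eef_pos: [0.4278, -0.1126, 0.1493]
tool_rot: [0.999, 0.042, -0.001, -0.0]
ft_force: [0.7, 0.4, 0.9]
grip_width: 0.0853
grasp_force: 0.0
```

```bash
python3 - <<'E'
from h import *
im,o=cam('top','top1.png');cv2.imwrite('pics/top1c.png',cv2.resize(im[110:240,180:440,::-1],None,fx=3,fy=3))
print(o['eef_pos'])
E
```

```text
[ 0.42775923 -0.11257754  0.14934493]
```

View pics/top1c.png

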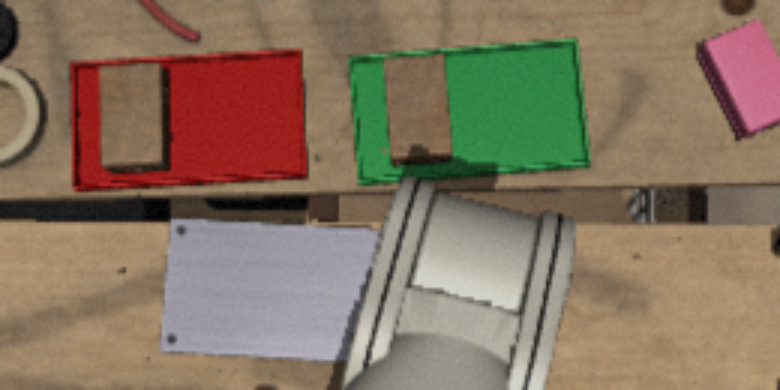

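The crop shows the left block flat in the red tray at (135,115) and the right block flat in the green tray at (420,108), with the arm clear of both.

```bash
python3 -c "
from h import *
print(workorder.job_done())"
```

```text
the job is handed in; nothing more can be done
None
```

I felt both blocks on the plate and handed the job in: the left block was worn (drag about 0.2 of the press) and went in the red tray, and the right was gritty (about 0.63) and went in the green tray. A final picture shows both lying flat inside their trays, though handing in returned no verdict.

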